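# Make up two sample-mounting kits beside a scanning probe microscope

## Task

Make up the two mounting kits for the microscope: the blue tray gets the brass puck and the black cartridge; the green tray gets the steel puck, the red cartridge and the lowest arbor from the chute. Set each in the middle of its own place in the tray (puck upright on the round mark, cartridge upright and lengthways on the oblong mark, arbor lying in the V-rest), and leave the other two arbors in the chute.

Things in the scene. Friction and masses are not known exactly. Their poses are not given: they have to be found in the camera images.
- puck_brass: Brass (yellow metal) sample puck, a disc 44 mm in diameter and 12 mm thick with an upright round stem, 16 mm in diameter, on its centre, to grip it by; 42 mm high in all. Starts upright on the bench. Origin: centre of the underside, z up along the stem.
- puck_steel: Steel (grey metal) sample puck, a disc 44 mm in diameter and 12 mm thick with an upright round stem, 16 mm in diameter, on its centre, to grip it by; 42 mm high in all. Starts upright on the bench. Origin: centre of the underside, z up along the stem.
- cartridge_black: Black probe cartridge, a flat block 56 mm (its x) by 34 mm (its y) by 12 mm high, with an upright grip fin on its middle, 30 mm long in x and 12 mm thick in y; 42 mm high in all, and a small steel chip at the +x end. Starts upright on the bench. Origin: centre of the underside, z up.
- cartridge_red: Red probe cartridge, a flat block 56 mm (its x) by 34 mm (its y) by 12 mm high, with an upright grip fin on its middle, 30 mm long in x and 12 mm thick in y; 42 mm high in all, and a small steel chip at the +x end. Starts upright on the bench. Origin: centre of the underside, z up.
- arbor_a: The lowest arbor, nearest the yellow stop: stepped round bar of dark steel lying in the chute across the slope: drum 28 mm in diameter and 26 mm long, with thinner ends 16 mm in diameter, 50 mm long over all, so that it can be taken by its two end faces. Origin: its centre; y is its axis (x and z turn as it rolls). 
- arbor_b: The middle arbor, to be left in the chute (it rolls down to the stop when the lowest is lifted out): stepped round bar of dark steel lying in the chute across the slope: drum 28 mm in diameter and 26 mm long, with thinner ends 16 mm in diameter, 50 mm long over all, so that it can be taken by its two end faces. Origin: its centre; y is its axis (x and z turn as it rolls). 
- arbor_c: The uppermost arbor, to be left in the chute: stepped round bar of dark steel lying in the chute across the slope: drum 28 mm in diameter and 26 mm long, with thinner ends 16 mm in diameter, 50 mm long over all, so that it can be taken by its two end faces. Origin: its centre; y is its axis (x and z turn as it rolls). 
- chute: Aluminium gravity chute, fixed, 130 mm (x) by 40 mm (y), 76 mm high at its upper end; its ramp falls 12 degrees towards its -x to a low yellow stop and holds three arbors one behind the other. Origin: centre of the underside; lowest arbor's centre at x = -30, z = 40 mm. Ramp and guides are 34 mm wide: the arbors' ends stick out 8 mm each side, free from above; no roof.
- tray_blue: Blue kit tray, fixed: plate 90 mm (x) by 190 mm (y), floor 4 mm thick, rim 5 mm high all told. Origin: centre of the underside. White-ringed round mark (54 mm) for a puck at y = +65 mm; oblong outlined mark (66 mm in x, 44 mm in y) for a cartridge at y = -65 mm, its long side along the tray's x, either way round; white V-rest for an arbor at the centre (empty in this kit), as in the green tray.
- tray_green: Green kit tray, fixed, same sizes, origin and marks as the blue one (round mark at y = +65 mm, oblong at y = -65 mm, both on the floor at z = 4 mm). White V-rest at its centre for an arbor lying along the tray's x: 34 mm long in x, faces at 45 degrees, vertex at z = 10 mm, top edges at z = 26 mm and 16 mm either side; an arbor lying in it has its axis at z = 30 mm.
Mind the look-alikes: they are no part of the job. Several things look just like the puck_steel: the one meant starts farthest to the robot's right.

How it is judged:
At the end, for the whole second after the job is handed in: All five things released and at rest in the right tray: pucks and cartridges upright, within 12 mm of their mark along each tray axis, cartridges within 17 degrees of lengthways; the arbor in the V-rest (12 mm along, 8 mm across, 14 degrees); the other two arbors still on the chute (x of puck_brass in the frame of tray_blue between -0.012 and 0.012 m and y of puck_brass in the frame of tray_blue between 0.053 and 0.077 m and z of puck_brass in the frame of tray_blue between 0.001 and 0.007 m and angle between each of puck_brass, cartridge_black, puck_steel, cartridge_red's own z axis and vertical below 0.1 rad and linear speed of each of puck_brass, cartridge_black, puck_steel, cartridge_red, arbor_a, arbor_b, arbor_c below 0.02 m/s and angular speed of each of puck_brass, cartridge_black, puck_steel, cartridge_red, arbor_a, arbor_b, arbor_c below 0.2 rad/s and x of cartridge_black in the frame of tray_blue between -0.012 and 0.012 m and y of cartridge_black in the frame of tray_blue between -0.077 and -0.053 m and z of cartridge_black in the frame of tray_blue between 0.001 and 0.007 m and angle between the x axis of cartridge_black and the x axis of tray_blue, either way round below 0.3 rad and x of puck_steel in the frame of tray_green between -0.012 and 0.012 m and y of puck_steel in the frame of tray_green between 0.053 and 0.077 m and z of puck_steel in the frame of tray_green between 0.001 and 0.007 m and x of cartridge_red in the frame of tray_green between -0.012 and 0.012 m and y of cartridge_red in the frame of tray_green between -0.077 and -0.053 m and z of cartridge_red in the frame of tray_green between 0.001 and 0.007 m and angle between the x axis of cartridge_red and the x axis of tray_green, either way round below 0.3 rad and x of arbor_a in the frame of tray_green between -0.012 and 0.012 m and y of arbor_a in the frame of tray_green between -0.008 and 0.008 m and z of arbor_a in the frame of tray_green between 0.025 and 0.035 m and angle between the y axis of arbor_a and the x axis of tray_green, either way round below 0.25 rad and x of arbor_b in the frame of chute between -0.045 and 0.065 m and y of arbor_b in the frame of chute between -0.02 and 0.02 m and z of arbor_b in the frame of chute between 0.02 and 0.07 m and x of arbor_c in the frame of chute between -0.045 and 0.065 m and y of arbor_c in the frame of chute between -0.02 and 0.02 m and z of arbor_c in the frame of chute between 0.02 and 0.07 m); the robot touches nothing.
It fails at once if an upper arbor leaves the chute (z of any of arbor_b, arbor_c in the frame of chute below 0.02 m or z of any of arbor_b, arbor_c in the frame of chute above 0.09 m or horizontal distance between any of arbor_b, arbor_c and chute above 0.075 m).
It also fails if it takes over 125 s, if anything falls off the work surface, if the arm or the gripper's body presses on something with over 40 N, if the wrist force passes 120 N, or if a joint passes its speed limit or range.

## Robot

A 7-joint arm with a two-finger parallel gripper is mounted at the origin on the work surface. World frame = base frame: x ahead of the robot, y to its left, z up, the work surface at z = 0. Lengths are in m, angles in rad, forces in N, time in s.
With the tool pointing down it reaches from about 0.4 to 0.875 m from the base axis. Payload 4.4 kg.
Tool frame: the origin (TCP) lies midway between the tips of the shut fingers; the grasp point (between the pads) lies 19 mm behind it; z points along the fingers, y is the direction in which the jaws open and shut (so a half turn about z gives the same grasp; the last joint's range is limited). The gripper opens to 85 mm and grips with 20 to 120 N. Pads are 22 mm wide; open, the fingers measure 114 mm over their backs; the gripper's body (76 mm by 85 mm) begins 54 mm behind the grasp point. The pads swing forward as they close: fully open they stand 13 mm farther back than shut.
Start: joints at [1.227, 0.628, 0.038, 1.517, -0.027, 0.996, -0.02], TCP at [0.178, -0.625, 0.231] pointing down, gripper open.
Joint ranges: [-3.06, 3.06], [-0.37, 2.12], [-1.25, 1.32], [0.18, 2.47], [-1.1, 4.24], [0.23, 1.98], [-2.94, 2.94]. Speed limits (rad/s): [2.57, 2.57, 3.14, 3.14, 3.14, 3.14, 3.14].

## Interface

Orientations are given as a rotation vector (axis times angle).
In Python, from station import movep, line_to, goto_joints, ungrasp, close_gripper, wait, inverse_kinematics, state, grab_frame, camera_params, PlanningError, close_job gives the robot as it stands. Calls block until the motion is done:
- movep(position, orientation): joint-space move of the TCP to a pose.
- line_to(position, orientation=None, feed=0.15, threshold=None): straight line of the TCP; orientation=None keeps the orientation; feed is the mean speed in m/s. With threshold (N) it stops when the force on the tool has changed by that much, and returns True; else False.
- goto_joints(angles): joint-space move.
- ungrasp() and close_gripper(): open the fingers fully, or close them until they stop; the grip force is fixed at half the most.
- wait(seconds).
- inverse_kinematics(position, orientation): joint angles nearest the present ones, or None.
- state(): the state.
- grab_frame(name): name is "side" or "top" or "wrist"; returns the picture (384x512x3 uint8, red, green, blue); there is no depth.
- camera_params(name): a dict with "fx", "fy", "cx", "cy" (pixels), "xyz" and "attitude" of the camera in the world. Camera axes: x right, y down, z forward; pixel columns grow to the right and rows downward; lengths in m; the calibration is good to about 2 mm. A picture is of the moment at which its call begins: read the wrist's pose just before it. camera_params takes no time and is no camera call; for the wrist camera it gives the pose at the moment of the call.
A pose or a line that the arm cannot do raises PlanningError and nothing moves.
- close_job(): hands the job in, once; it reports no verdict.
The state is a dict: "clock": time; "joint_pos": joint angles; "joint_vel": joint speeds; "effort": joint torques, N m; "tcp_pos": TCP position; "eef_rot": TCP orientation; "wrist_force": force on the tool from outside, world axes, zero at the start; "moment": the same for the moment, N m; "opening": opening from 0.0 (shut) to 1.0 (fully open).
Only numpy, scipy, OpenCV 4.12 (cv2) and the standard library are available. Lean on these libraries where they do the work, as an engineer would, in place of code of your own. Each camera call takes 0.05 s, during which the arm holds its last target.

## Working session

There is one attempt and no reset: what is moved stays moved. The work goes in short steps, each a Python script; the robot and the scene stay as the last script left them, time stands still between calls to the robot, and variables do not carry over. Pictures are saved under pics/ and viewed, and the job is handed in when it is done.

```bash
ls; mkdir -p pics; python3 - <<'E'
from station import *
import cv2
s=state();print(s)
for n in("side","top","wrist"):
    print(n,camera_params(n)); im=grab_frame(n); cv2.imwrite(f"pics/{n}0.png",cv2.cvtColor(im,cv2.COLOR_RGB2BGR))
print(state()["clock"])
E
```

```text
pics
{'clock': 0.0, 'joint_pos': array([ 1.22718451,  0.62933607,  0.03840008,  1.51838968, -0.02699667,
        0.9962627 , -0.02000203]), 'joint_vel': array([-0.00033926,  0.00055842,  0.00135175, -0.00029438,  0.00070121,
       -0.0003322 ,  0.00042624]), 'effort': array([ 2.62693648e-04, -5.63400471e+01,  1.22667052e+00, -1.93443525e+01,
        1.11372652e-02,  1.05455230e-02, -1.52265869e-06]), 'tcp_pos': array([ 0.17814279, -0.62446274,  0.23038789]), 'eef_rot': array([-3.10948304e+00, -4.34777737e-01,  4.12763287e-04]), 'wrist_force': array([-0.6844097,  0.2635972, -0.7112713]), 'moment': array([-0.03910075, -0.01814569, -0.00524571]), 'opening': 0.995310496098093}
side {'fx': 348.6165302916249, 'fy': 348.6165302916249, 'cx': 252.06632911131098, 'cy': 195.60460762386083, 'xyz': array([0.32944089, 0.52654026, 0.74942455]), 'attitude': array([-0.53872492,  2.76038992, -1.0480448 ])}
top {'fx': 371.44500341295986, 'fy': 371.44500341295986, 'cx': 259.648111681359, 'cy': 189.39545890793212, 'xyz': array([ 0.39482998, -0.03072231,  0.88316185]), 'attitude': array([-2.15522521,  2.09231907, -0.19695174])}
wrist {'fx': 267.70396050255874, 'fy': 267.70396050255874, 'cx': 255.11222373347277, 'cy': 195.0462012339462, 'xyz': array([ 0.24222667, -0.60714767,  0.37281582]), 'attitude': array([ 2.32941261, -1.7573371 , -0.23942437])}
0.15
```

View pics/top0.png

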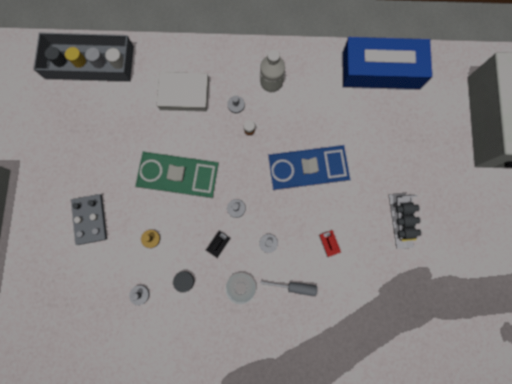

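View pics/side0.png

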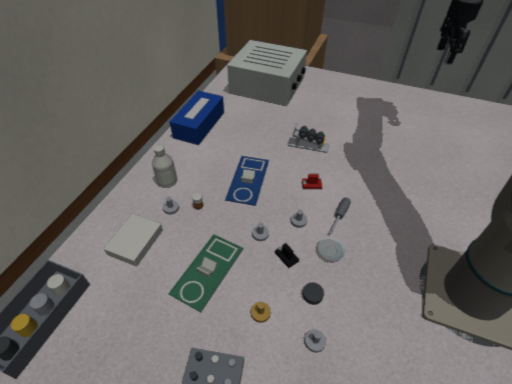

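View pics/wrist0.png

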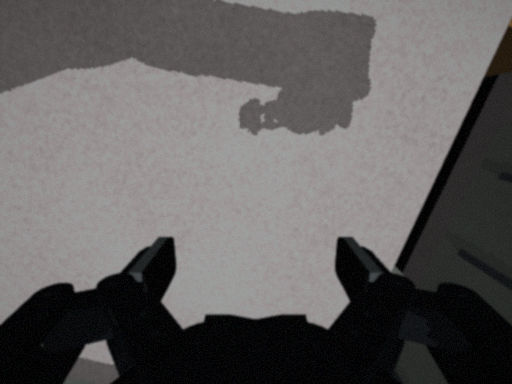

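The top picture shows four grey stemmed pucks, at (237,103), (237,208), (269,242) and (140,294). The brass puck is at (150,238), the black cartridge at (218,243), the red one at (330,243) and the chute at (406,218). The blue tray is at (309,167) and the green tray at (177,174). Rightmost in the image is the robot's right, so (269,242) is probably the steel puck. I'll check that with numbers and crops.

```bash
cat > h.py <<'E'
import numpy as np, cv2
from scipy.spatial.transform import Rotation as R
from station import *
def ray(cp,u,v):
    d=R.from_rotvec(cp["attitude"]).as_matrix()@np.array([(u-cp["cx"])/cp["fx"],(v-cp["cy"])/cp["fy"],1.]); return np.array(cp["xyz"]),d
def onz(cp,u,v,z):
    o,d=ray(cp,u,v); return o+d*(z-o[2])/d[2]
def proj(cp,p):
    q=R.from_rotvec(cp["attitude"]).as_matrix().T@(np.array(p)-cp["xyz"]); return np.array([cp["fx"]*q[0]/q[2]+cp["cx"],cp["fy"]*q[1]/q[2]+cp["cy"]])
def snap(n,name):
    cp=camera_params(n); im=cv2.cvtColor(grab_frame(n),cv2.COLOR_RGB2BGR); cv2.imwrite(f"pics/{name}.png",im); return cp,im
def crop(im,u0,v0,u1,v1,k,name):
    cv2.imwrite(f"pics/{name}.png",cv2.resize(im[v0:v1,u0:u1],None,fx=k,fy=k,interpolation=cv2.INTER_CUBIC))
def tri(c1,p1,c2,p2):
    o1,d1=ray(c1,*p1);o2,d2=ray(c2,*p2)
    t=np.linalg.lstsq(np.stack([d1,-d2],1),o2-o1,rcond=None)[0]
    a=o1+t[0]*d1;b=o2+t[1]*d2; return (a+b)/2,np.linalg.norm(a-b)
E
python3 - <<'E'
from h import *
t=camera_params("top");s=camera_params("side")
for n,p,z in [("far",(237,103),.02),("mid",(237,208),.02),("right",(269,242),.02),("left",(140,294),.02),("brass",(150,238),.02),("black",(218,243),.02),("red",(330,243),.02),("chute",(406,218),.04),("blue",(309,167),0),("green",(177,174),0)]:
    P=onz(t,*p,z);print(n,P.round(3),proj(s,P).round(0))
im=cv2.imread("pics/top0.png")
crop(im,130,195,300,315,4,"c1");crop(im,120,135,360,210,3,"c2");crop(im,310,180,440,270,6,"c3")
im=cv2.imread("pics/side0.png");crop(im,235,110,365,280,3,"c4")
E
```

```text
far [0.772 0.034 0.02 ] [172. 203.]
mid [0.511 0.024 0.02 ] [262. 229.]
right [ 0.434 -0.053  0.02 ] [299. 216.]
left [0.31  0.233 0.02 ] [316. 334.]
brass [0.435 0.221 0.02 ] [261. 307.]
black [0.428 0.064 0.02 ] [287. 251.]
red [ 0.436 -0.194  0.02 ] [312. 180.]
chute [ 0.497 -0.363  0.04 ] [309. 136.]
blue [ 0.62  -0.147  0.   ] [248. 179.]
green [0.593 0.175 0.   ] [207. 270.]
```

View pics/c1.png

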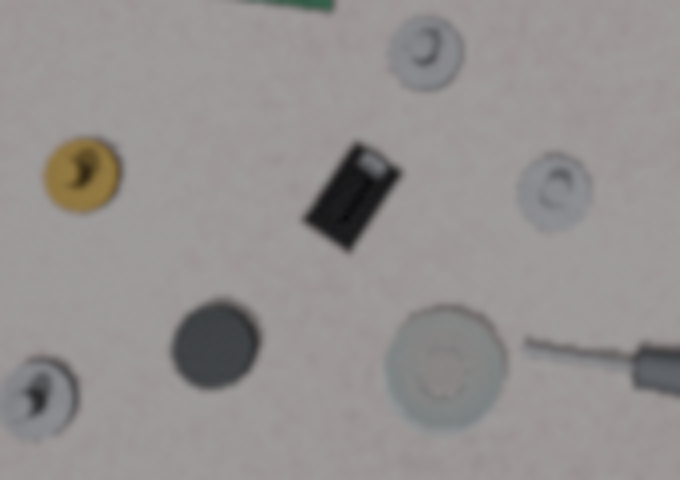

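View pics/c2.png

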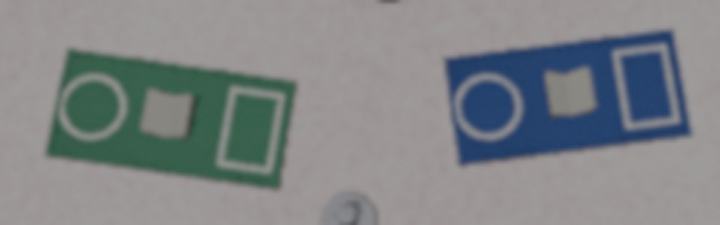

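View pics/c3.png

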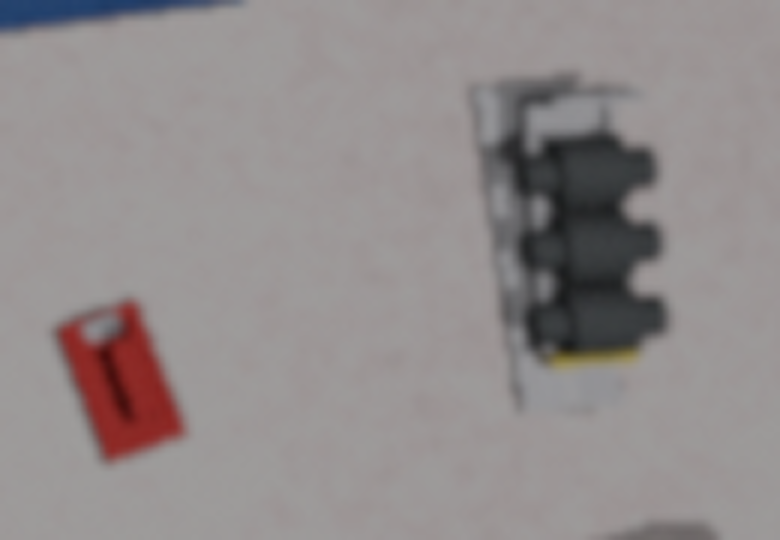

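View pics/c4.png

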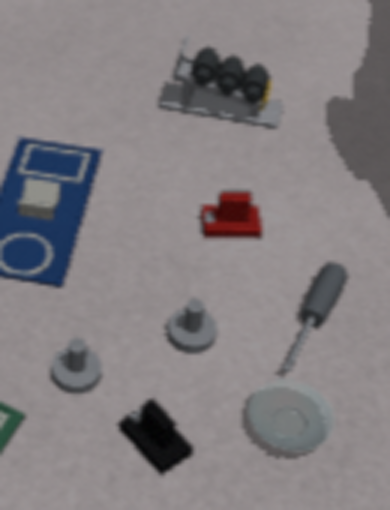

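The steel puck is at (269,242), y = -0.053, the lowest y of the four. The others are at (237,208), (237,103) and (140,294). The clear dish at (241,287) and the dark disc at (184,281) have no stem. The crop shows an upright stemmed puck, so the choice holds. Next I'll take precise measurements by mask.

```bash
cat > meas.py <<'E'
from h import *
def biggest(m,near=None):
    cs=cv2.findContours(m,cv2.RETR_EXTERNAL,cv2.CHAIN_APPROX_NONE)[0]
    cs=[c for c in cs if cv2.contourArea(c)>40]
    if near is not None: cs=[c for c in cs if np.linalg.norm(c[:,0].mean(0)-near)<60] 
    return max(cs,key=cv2.contourArea)
def rect_on(cp,c,z):
    # contour -> plane points (mm) -> min area rect
    P=np.array([onz(cp,u,v,z)[:2]*1000 for u,v in c[:,0]]).astype(np.float32)
    (x,y),(w,h),a=cv2.minAreaRect(P)
    if w<h: w,h,a=h,w,a+90
    return np.array([x,y])/1000,(w,h),(a+90)%180-90   # a = direction of long side, deg
E
python3 - <<'E'
from meas import *
for cam in("top","side"):
    cp=camera_params(cam);im=cv2.imread(f"pics/{cam}0.png");hsv=cv2.cvtColor(im,cv2.COLOR_BGR2HSV)
    for n,lo,hi,z,g in [("blue",(100,120,40),(125,255,255),.005,(.62,-.147)),("green",(65,70,30),(90,255,255),.005,(.593,.175)),("red",(0,150,60),(8,255,255),.012,(.436,-.194)),("black",(0,0,0),(180,255,55),.012,(.428,.064)),("brass",(12,110,60),(30,255,255),.012,(.435,.221))]:
        m=cv2.inRange(hsv,lo,hi); m=cv2.morphologyEx(m,cv2.MORPH_CLOSE,np.ones((3,3)))
        c=biggest(m,proj(cp,(*g,z))); print(cam,n,*rect_on(cp,c,z))
E
```

```text
top blue [ 0.6192005  -0.14520537] (183.54541015625, 84.8802719116211) -80.73589038848877
top green [0.59151624 0.17357407] (185.32391357421875, 85.79563903808594) 83.4372329711914
top red [ 0.43599219 -0.19429037] (50.26332092285156, 29.301706314086914) 21.331796646118164
top black [0.42703586 0.06579398] (50.65158462524414, 29.24020767211914) -31.577518463134766
top brass [0.43543201 0.22384294] (37.3863525390625, 37.205772399902344) 4.570902347564697
side blue [ 0.61933246 -0.14202676] (186.1131134033203, 85.69974517822266) -80.69496154785156
side green [0.59196185 0.175808  ] (187.79483032226562, 87.84567260742188) 83.45964050292969
side red [ 0.44002451 -0.19770058] (52.63615798950195, 48.980926513671875) 21.952041625976562
side black [0.34122815 0.14382161] (46.05323791503906, 43.60997009277344) -67.94352531433105
side brass [0.43460919 0.22708542] (41.26439666748047, 40.682987213134766) 66.86644744873047
```

Trays: blue is centred at about (0.619, -0.144) with yaw +9.3°, green at about (0.592, 0.1745) with yaw -6.6°. Next I'll hover over the steel puck and refine with the wrist camera.

```bash
cat >> h.py <<'E'
def down(yaw):  # jaws along world angle yaw (rad); tool z down
    return (R.from_euler("z",yaw-np.pi/2)*R.from_euler("x",np.pi)).as_rotvec()
def bestyaw(p,yaw):
    """of yaw, yaw+pi choose IK nearest present"""
    q0=np.array(state()["joint_pos"]);b=None
    for k in(-1,0,1):
        q=inverse_kinematics(p,down(yaw+k*np.pi))
        if q is None: continue
        q=np.array(q);d=np.abs(q-q0).max()+ (5 if abs(q[6])>2.8 else 0)
        if b is None or d<b[0]: b=(d,yaw+k*np.pi)
    return b[1]
def hover(xy,yaw,z=0.15):
    p=np.array([xy[0],xy[1],z]); y=bestyaw(p,yaw); movep(p,down(y)); return y
E
python3 - <<'E'
from h import *
hover((.434-.03,-.053),np.pi/2,.17)
s=state();print(s["clock"],s["tcp_pos"],s["joint_pos"].round(2))
cp,im=snap("wrist","w1");print(cp["xyz"],[proj(cp,(.434,-.053,z)).round() for z in(0,.042)])
E
```

```text
2.3583 [ 0.40427351 -0.05384362  0.16996619] [ 0.58  0.47 -0.71  2.21  0.53  0.63  1.05]
[ 0.3359621  -0.05452391  0.31228425] [array([257., 204.]), array([257., 216.])]
```

View pics/w1.png

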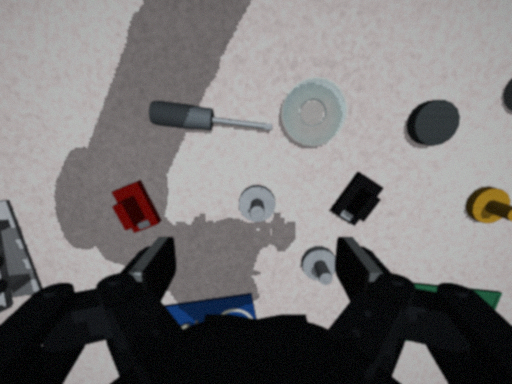

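The wrist view shows the steel puck at about (257,202), the black cartridge at (358,199), the red at (136,206) and the brass puck at (489,205). The look-alike is at (319,265).

```bash
python3 - <<'E'
from h import *
im=cv2.imread("pics/w1.png")
a=cv2.resize(im[175:245,225:290],None,fx=6,fy=6,interpolation=cv2.INTER_CUBIC)
b=cv2.resize(im[175:245,325:390],None,fx=6,fy=6,interpolation=cv2.INTER_CUBIC)
cv2.imwrite("pics/c5.png",np.hstack([a,b]))
E
```

```text
(no output)
```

View pics/c5.png

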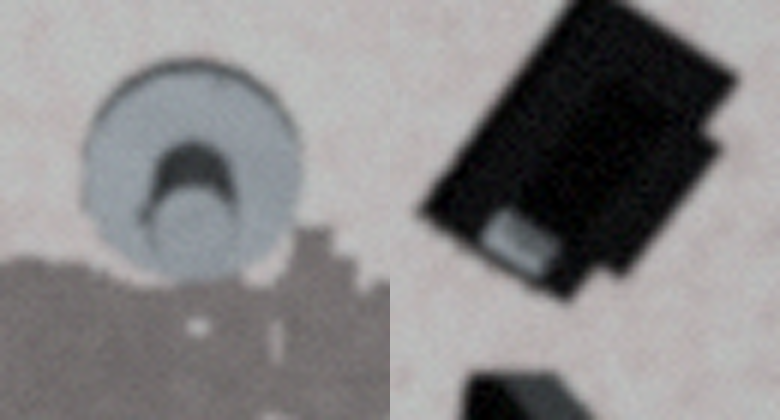

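```bash
python3 - <<'E'
from meas import *
cp=camera_params("wrist")
print("steel",onz(cp,257,204.3,.012),onz(cp,257.5,213,.042)); print("black",onz(cp,356.8,199,.012))
im=cv2.imread("pics/w1.png");hsv=cv2.cvtColor(im,cv2.COLOR_BGR2HSV)
for n,lo,hi,box in [("red",(0,150,40),(8,255,255),(90,170,170,240)),("brass",(12,110,60),(30,255,255),(450,170,512,240))]:
    m=cv2.inRange(hsv,lo,hi);k=np.zeros_like(m);x0,y0,x1,y1=box;k[y0:y1,x0:x1]=255
    c=biggest(m&k);print(n,*rect_on(cp,c,.012),c[:,0].min(0),c[:,0].max(0))
c=np.array([[[u/6+325,v/6+175]] for u,v in [(35,210),(350,75),(200,-8),(178,298)]]);print(rect_on(cp,c,.012))
E
```

```text
steel [ 0.43055249 -0.05261583  0.012     ] [ 0.43083329 -0.05227096  0.042     ]
black [0.42426816 0.06401188 0.012     ]
red [ 0.43487354 -0.19844217] (54.247127532958984, 44.37005615234375) 20.392255783081055 [113 182] [159 231]
brass [0.43298813 0.22307101] (46.13640213012695, 41.3703498840332) 74.5152587890625 [472 188] [511 222]
(array([0.42412469, 0.06396815]), (54.15388488769531, 35.28977966308594), -31.940383911132812)
```

```bash
cat >> h.py <<'E'
TR={"blue":(np.array([.6192,-.1443]),np.deg2rad(9.3)),"green":(np.array([.5917,.1745]),np.deg2rad(-6.6))}
def spot(t,x,y):
    c,a=TR[t]; return c+np.array([np.cos(a)*x-np.sin(a)*y,np.sin(a)*x+np.cos(a)*y])
def pick(xy,yaw,z=.017,up=.13):
    y=hover(xy,yaw,up); line_to([*xy,z],feed=.12); s=state(); print("down",s["tcp_pos"].round(4),s["wrist_force"].round(1))
    close_gripper(); s=state();print("closed",s["opening"],s["tcp_pos"].round(4))
    line_to([*xy,up],feed=.15); s=state();print("lifted",round(s["opening"],3),s["wrist_force"].round(1),s["clock"])
def place(xy,yaw,z,up=.13):
    y=hover(xy,yaw,up); hit=line_to([*xy,z+.015],feed=.15)
    hit=line_to([*xy,z-.003],feed=.03,threshold=5); s=state(); print("place",hit,s["tcp_pos"].round(4),s["wrist_force"].round(1))
    ungrasp(); line_to([*xy,up],feed=.2); s=state();print("done",round(s["opening"],3),s["clock"])
E
python3 - <<'E'
from h import *
a=TR["green"][1]
pick(np.array([.431,-.0525]),np.pi/2)
snap("wrist","w2")
E
```

```text
down [ 0.4313 -0.0525  0.0175] [ 0.1 -0.5 -0.3]
closed 0.1638698332475022 [ 0.4311 -0.0525  0.0173]
lifted 0.167 [ 0.1 -0.5 -2.2] 5.3583
```

View pics/w2.png

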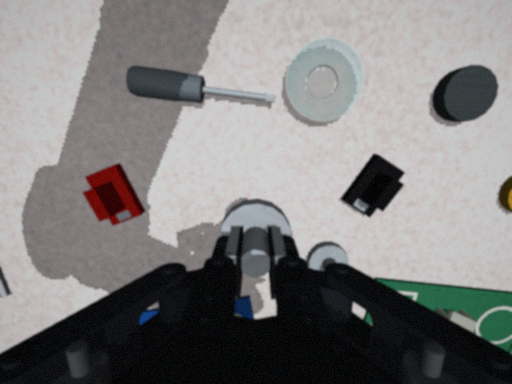

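The steel puck is held, with its disc at (257,215) below the pads. Next is the green round mark.

```bash
python3 - <<'E'
from h import *
c,a=TR["green"]
place(spot("green",0,.065),a,.0213)
cp,im=snap("wrist","w3")
# next: brass hover look
hover((.405,.2235),np.pi/2,.15); cp,im=snap("wrist","w4"); np.savez("w4.npz",**cp); print(state()["clock"],proj(cp,(.434,.2235,.042)))
E
```

```text
place True [0.5993 0.2389 0.0213] [-0.7 -1.2  5.6]
done 1.004 9.3667
10.8583 [255.79799935 221.77852053]
```

View pics/w3.png

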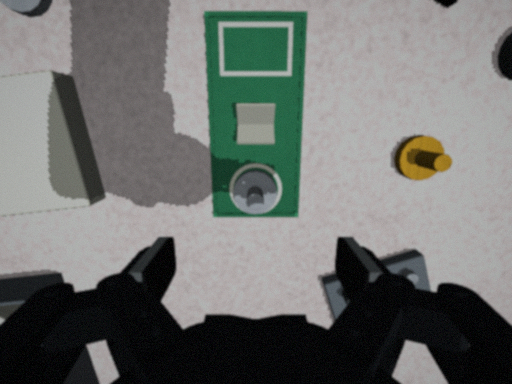

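View pics/w4.png

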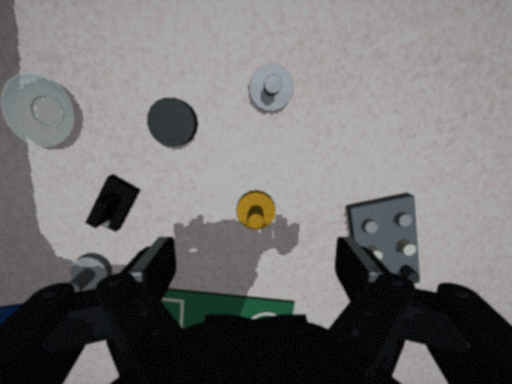

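The steel puck sits inside the white ring at (255,189). Brass is at (256,210) with its stem top at (256,221), as predicted.

```bash
python3 - <<'E'
from h import *
pick(np.array([.4335,.2235]),np.pi/2)
c,a=TR["blue"]
place(spot("blue",0,.065),a,.0213)
snap("wrist","w5")
hover((.4265,.0648),np.deg2rad(-31.8+90),.16); cp,im=snap("wrist","w6"); print(state()["clock"],proj(cp,(.4255,.0646,.012)))
E
```

```text
down [0.4337 0.2238 0.0175] [-0.1  0.2 -0.3]
closed 0.16758229484484974 [0.4336 0.2236 0.0173]
lifted 0.159 [ 0.1 -0.3 -2.5] 13.7667
place True [ 0.6087 -0.0803  0.0213] [-0.8  0.2  5.8]
done 0.997 17.7667
18.8 [255.15083471 181.95757592]
```

View pics/w5.png

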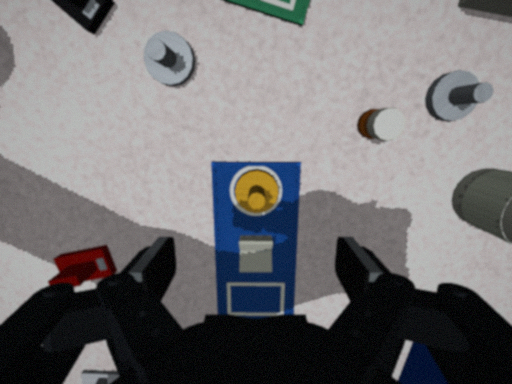

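View pics/w6.png

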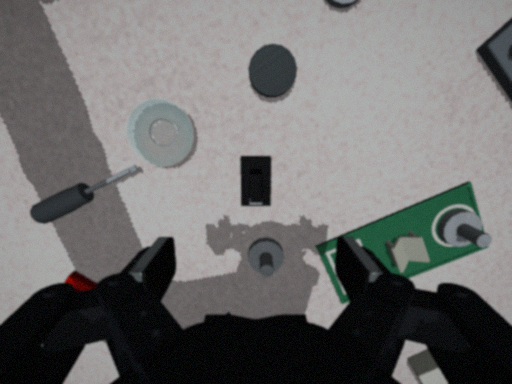

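Brass sits in the blue ring at (256,190). The black cartridge is square with the jaws at (256,181), as predicted. I'll place it slightly outward so the fingers clear the V-rest.

```bash
python3 - <<'E'
from h import *
pick(np.array([.425,.0644]),np.deg2rad(-31.8+90),z=.019)
c,a=TR["blue"]
place(spot("blue",0,-.069),a+np.pi/2,.0233)
snap("wrist","w7")
hover((.4355,-.196),np.deg2rad(21+90),.16); cp,im=snap("wrist","w8"); print(state()["clock"],proj(cp,(.4355,-.196,.012)))
E
```

```text
down [0.4254 0.0645 0.0194] [ 0.4 -0.6 -0.9]
closed 0.12689588455942802 [0.4251 0.0645 0.0192]
lifted 0.126 [ 0.1  1.1 -0.6] 21.6833
place True [ 0.6304 -0.2124  0.0233] [-1.1  0.4  4.6]
done 1.0 25.65
26.5583 [253.60853066 184.71423292]
```

View pics/w7.png

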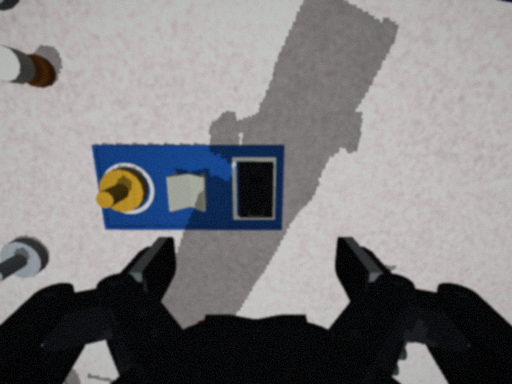

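View pics/w8.png

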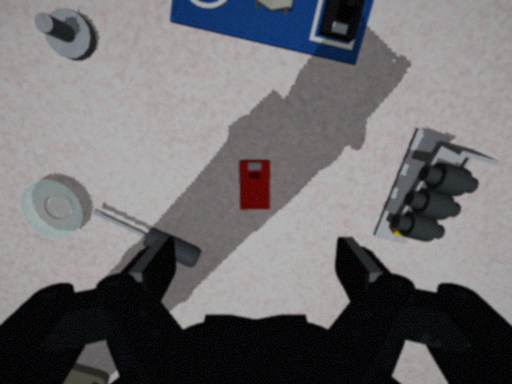

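The black cartridge is inside its outline at (255,188), and the red one is centred and aligned at (255,185).

```bash
python3 - <<'E'
from h import *
pick(np.array([.4355,-.196]),np.deg2rad(21+90),z=.019)
c,a=TR["green"]
place(spot("green",0,-.069),a+np.pi/2,.0233)
snap("wrist","w9")
hover((.44,-.363),np.deg2rad(90),.20); cp,im=snap("wrist","w10"); np.save("w10.npy",cp,allow_pickle=True);s=state();print(s["clock"],s["joint_pos"].round(2))
crop(im,170,90,340,240,4,"c10")
E
```

```text
down [ 0.436  -0.1962  0.0196] [-0.1  0.5 -0.9]
closed 0.1300640033244587 [ 0.4356 -0.1961  0.0192]
lifted 0.123 [-0.6 -0.1 -0.4] 29.4417
place True [0.5838 0.106  0.0233] [-1.6 -0.3  5.1]
done 0.998 33.3833
35.2833 [ 0.6   0.55  0.05  1.78 -0.04  0.81 -0.89]
```

View pics/w9.png

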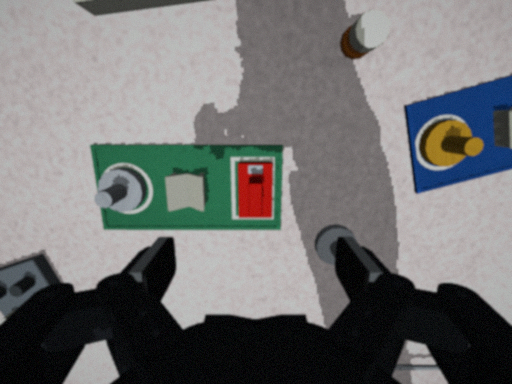

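View pics/w10.png

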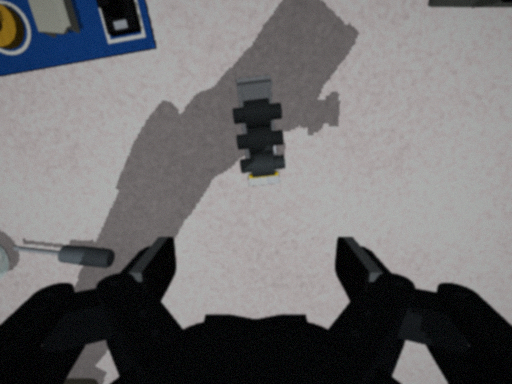

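Red is inside its outline at (255,190), and the chute is at (260,130) with the yellow stop on the near side.

```bash
python3 - <<'E'
from h import *
im=cv2.imread("pics/w10.png"); crop(im,220,65,305,200,4,"c10")
im=cv2.convertScaleAbs(im,alpha=2.2,beta=10); crop(im,220,65,305,200,4,"c10b")
a=cv2.imread("pics/c10.png");b=cv2.imread("pics/c10b.png");cv2.imwrite("pics/c10c.png",np.hstack([a,b]))
E
```

```text
(no output)
```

View pics/c10c.png

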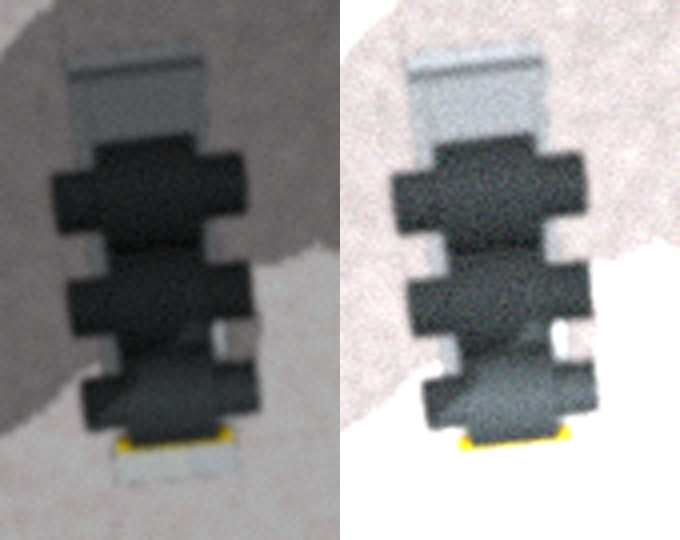

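```bash
python3 - <<'E'
from h import *
cp=np.load("w10.npy",allow_pickle=True).item();print(cp["xyz"])
f=lambda u,v,z:onz(cp,220+u/4,65+v/4,z)
for n,l,r,z in[("a",(83,403),(258,388),.04),("b",(70,308),(250,288),.0458),("c",(52,204),(246,184),.0516)]:
    L=f(*l,z);Q=f(*r,z);d=L-Q;print(n,(L+Q)/2,np.linalg.norm(d),np.rad2deg(np.arctan2(d[1],d[0])))
E
```

```text
[ 0.50765068 -0.36241465  0.34208686]
a [ 0.46113913 -0.37076279  0.04      ] 0.04976658516974269 95.0790493867717
b [ 0.48862272 -0.36747242  0.0458    ] 0.049129580699478384 96.37327217999004
c [ 0.51547732 -0.36432065  0.0516    ] 0.05059560020819509 95.77954617646994
```

Arbor a is at (0.461, -0.371). Its axis is near 96° and its measured length is 49.8 mm, which fits the 50 mm given.

```bash
python3 - <<'E'
from h import *
xy=np.array([.461,-.3708]);yaw=np.deg2rad(96)
hover(xy,yaw,.13); snap("wrist","w11")
line_to([*xy,.018],feed=.08); s=state(); print("down",s["tcp_pos"].round(4),s["wrist_force"].round(1))
close_gripper(); s=state();print("closed",s["opening"],s["wrist_force"].round(1))
print(line_to([*xy,.06],feed=.05)); print(line_to([*xy,.16],feed=.15)); s=state();print(s["opening"],s["wrist_force"].round(1),s["clock"])
snap("wrist","w12");cp,im=snap("side","s12");crop(im,260,80,400,180,5,"s12c")
E
```

```text
down [ 0.4613 -0.3711  0.0185] [-0.4  0.6  0.3]
closed 0.5728695475014958 [-0.7  1.5  6.1]
False
False
0.5730390764288659 [ 0.5  0.7 -3.1] 39.5083
```

View pics/w12.png

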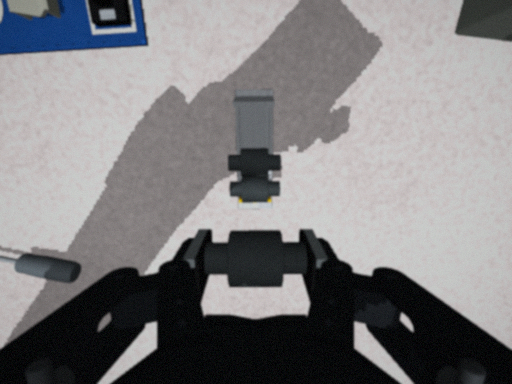

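View pics/s12c.png

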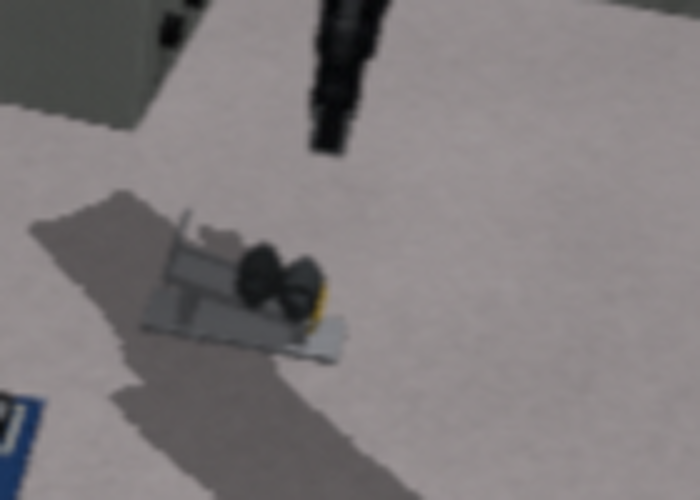

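The arbor is held level between the pads at (255,258). The other two have rolled to the stop, at (255,163) and (255,188). Next I'll check the in-hand offset and place it.

```bash
python3 - <<'E'
from h import *
cp=camera_params("wrist");s=state();p=np.array(s["tcp_pos"])
A=onz(cp,255,258,p[2]+.0215);print("in hand minus tcp",(A-p).round(4))
c,a=TR["green"];xy=spot("green",0,0)
hover(xy,a,.15); print(line_to([*xy,.03],feed=.15))
cp,im=snap("wrist","w13")
hit=line_to([*xy,.006],feed=.025,threshold=6); s=state();print(hit,s["tcp_pos"].round(4),s["wrist_force"].round(1),s["clock"])
E
```

```text
in hand minus tcp [ 0.0006 -0.0007  0.0215]
False
True [0.5913 0.1735 0.01  ] [-0.3 -0.9  1.7] 43.3667
```

View pics/w13.png

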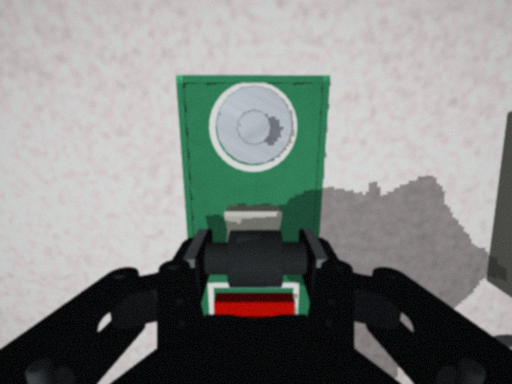

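```bash
python3 - <<'E'
from h import *
xy=spot("green",0,0)
hit=line_to([*xy,.0085],feed=.02,threshold=12); s=state();print(hit,s["tcp_pos"].round(4),s["wrist_force"].round(1))
ungrasp(); line_to([*xy,.05],feed=.08); line_to([*xy,.2],feed=.2)
hover((.45,.05),np.pi/2,.33); wait(.3)
snap("wrist","w14")
for n in("side","top"): snap(n,n+"F")
print(state()["clock"])
crop(cv2.imread("pics/topF.png"),120,130,440,260,2.5,"tF");crop(cv2.imread("pics/sideF.png"),160,110,350,310,3,"sF")
E
```

```text
False [0.5914 0.1732 0.0096] [-3.7 -3.2 11.8]
47.1
```

View pics/tF.png

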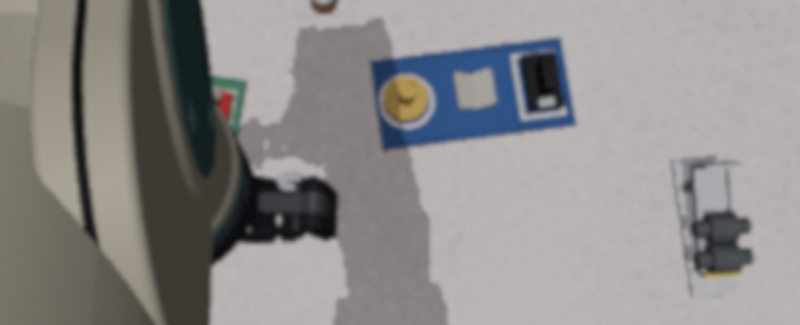

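View pics/sF.png

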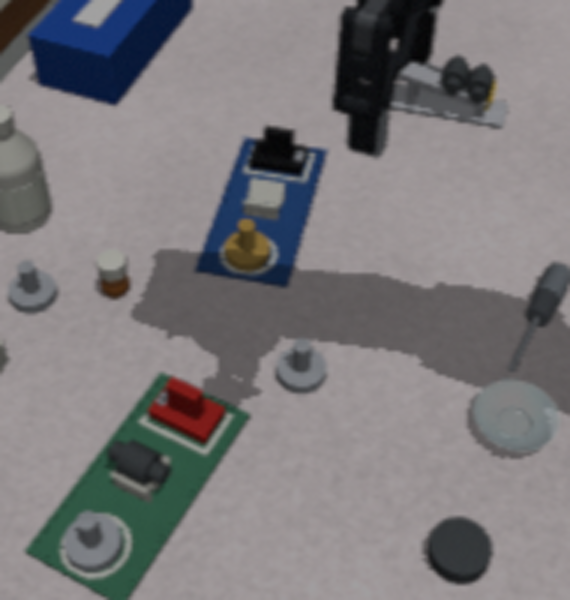

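View pics/w14.png

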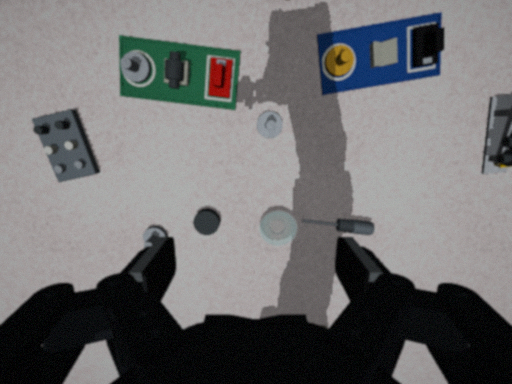

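All five things look seated: the steel puck at (137,67), the arbor at (177,69), red at (220,78), brass at (339,61) and black at (427,43). There is time left, so I'll check numerically from close overhead views.

```bash
python3 - <<'E'
from h import *
for t in("green","blue"):
    c,a=TR[t]; xy=spot(t,-.07,0)
    hover(xy,a+np.pi/2,.26); cp,im=snap("wrist","v"+t); np.save(f"v{t}.npy",cp,allow_pickle=True)
    ps=np.array([proj(cp,(*spot(t,x,y),.005)) for x,y in[(-.045,-.095),(.045,-.095),(.045,.095),(-.045,.095)]]);print(t,ps.round(0).tolist(),cp["xyz"].round(3))
    lo=np.maximum(ps.min(0).astype(int)-15,0);hi=ps.max(0).astype(int)+15;print(lo)
    crop(im,lo[0],lo[1],hi[0],hi[1],3,"vc"+t)
print(state()["clock"])
E
```

```text
green [[318.0, 151.0], [322.0, 85.0], [185.0, 85.0], [189.0, 151.0]] [0.588 0.173 0.402]
[169  69]
blue [[320.0, 151.0], [324.0, 86.0], [187.0, 85.0], [191.0, 151.0]] [ 0.616 -0.144  0.403]
[172  70]
49.1917
```

View pics/vcgreen.png

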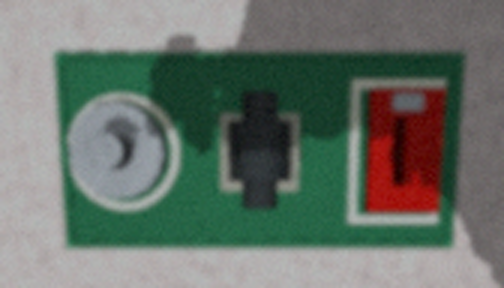

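View pics/vcblue.png

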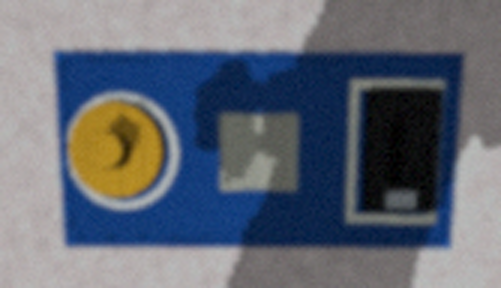

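```bash
python3 - <<'E'
from h import *
def loc(t,u,v,z):
    cp=np.load(f"v{t}.npy",allow_pickle=True).item();o={"green":(169,69),"blue":(172,70)}[t]
    P=onz(cp,o[0]+u/3,o[1]+v/3,z)[:2];c,a=TR[t];return (R.from_euler("z",-a).as_matrix()[:2,:2]@(P-c)*1000).round(1)
print("ring",loc("green",122,151,.004),"steel",loc("green",116,147,.016),"outline",loc("green",396,151,.004),"red",loc("green",405,150,.016),"arbor",loc("green",260,150,.03),"V",loc("green",259,151,.026))
print("ring",loc("blue",121,150,.004),"brass",loc("blue",115,148,.016),"outline",loc("blue",396,151,.004),"black",loc("blue",402,150,.016),"V",loc("blue",259,151,.026))
E
```

```text
ring [-0.8 62.7] steel [ 0.9 63.5] outline [ -0.8 -68. ] red [ -0.4 -70.2] arbor [-0.5 -3. ] V [-0.9 -2.6]
ring [-1.2 62.2] brass [-0.3 63.1] outline [ -1.4 -69.3] black [ -1.  -69.9] V [-1.6 -3.5]
```

Measured against its own mark in the same view, every piece is within about 3 mm. Both remaining arbors rest at the stop, so I'm handing in.

```bash
python3 - <<'E'
from h import *
wait(.5);print(state()["clock"],state()["wrist_force"].round(1));close_job()
E
```

```text
49.6917 [ 0.3 -0.1 -0.1]
the job is handed in; nothing more can be done
```

I made up both kits and handed the job in at about 50 s of the 125 s allowed. No verdict is reported.

- **Blue tray:** the brass puck and the black cartridge are in place.
- **Green tray:** the steel puck, the red cartridge and the lowest arbor are in place. I took the rightmost of the four grey pucks, at y ≈ -0.05 m.
- **Last checks:** in the final overhead views, every piece was within about 3 mm of its own mark or V-rest, upright and lengthways. The gripper was clear of everything.
- **Disagreements:** the wrist view put the tray marks about 2–4 mm off the positions I had from the top and side cameras. I had also set both cartridges 4 mm outward on purpose, so the fingers would clear the V-rest. Even against the original tray positions, all five are within about 5 mm, inside the limits of 12 mm (8 mm for the arbor across the V-rest).
- **Chute:** the other two arbors rolled down to the stop and stayed in the chute. I judged this by eye, from one wrist picture and the final top and side pictures, without measuring it.

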